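# Load the relay test jig and latch it

### The job

The four plug-in relays (square, round, long and smallest) are standing about on the brown sheet on the shut tool case. Put each one upright into the nest block of the test jig whose pocket has its shape, leaving the blocks where they sit in the carrier; when all four are fully seated, press the black knob in the middle down until the catch holds the carrier down, and let go.

Things in the scene. Friction and masses are not known exactly. Their poses are not given: they have to be found in the camera images.
- relay_square: Square plug-in relay: black cube-shaped cap on a pale base, 29 x 29 mm, 34 mm tall (blades 4 mm of that). It stands upright on its contact blades; origin: centre of the underside at the blade tips, z up.
- relay_round: Round plug-in flasher relay: plain aluminium can, 32 mm diameter, 40 mm tall (blades 4 mm of that). It stands upright on its contact blades; origin: centre of the underside at the blade tips, z up.
- relay_long: Long twin plug-in relay: black oblong cap on a grey base, 26 mm along its x, 48 mm along its y, 36 mm tall (blades 4 mm of that). It stands upright on its contact blades; origin: centre of the underside at the blade tips, z up.
- relay_small: Smallest plug-in relay: black cap on a grey base, 15.5 mm along its x, 23 mm along its y, 28 mm tall (blades 4 mm of that). It stands upright on its contact blades; origin: centre of the underside at the blade tips, z up.
- nest_square: Nest block for the square relay. A white plastic block 66 x 66 mm, 13 mm tall, lying loose between low rims in one of the four places of the jig's carrier, where it stays. Pocket for the square relay: 36 x 36 mm, sides along the block's x and y. The pocket is 8 mm deep with a 2.5 mm chamfer, so its floor is 5 mm above the block's underside. Origin: centre of the block's underside; z up.
- nest_round: Nest block for the round relay. A white plastic block 66 x 66 mm, 13 mm tall, lying loose between low rims in one of the four places of the jig's carrier, where it stays. Pocket for the round relay: 39 mm diameter. The pocket is 8 mm deep with a 2.5 mm chamfer, so its floor is 5 mm above the block's underside. Origin: centre of the block's underside; z up.
- nest_long: Nest block for the long relay. A white plastic block 66 x 66 mm, 13 mm tall, lying loose between low rims in one of the four places of the jig's carrier, where it stays. Pocket for the long relay: 33 mm along the block's x, 55 mm along its y. The pocket is 8 mm deep with a 2.5 mm chamfer, so its floor is 5 mm above the block's underside. Origin: centre of the block's underside; z up.
- nest_small: Nest block for the small relay. A white plastic block 66 x 66 mm, 13 mm tall, lying loose between low rims in one of the four places of the jig's carrier, where it stays. Pocket for the smallest relay: 22 mm along the block's x, 30 mm along its y. The pocket is 8 mm deep with a 2.5 mm chamfer, so its floor is 5 mm above the block's underside. Origin: centre of the block's underside; z up.
- press_knob (a point): Centre of the flat top of the black mushroom knob, 32 mm in diameter, on a post in the middle of the aluminium carrier, between the four nest blocks (whose centres lie 43 mm to either side of it along the jig's x and y). With the carrier up, the knob's top is 42 mm above the undersides of the nest blocks; it sinks with the carrier.
- carrier (a joint): How far the sprung carrier of the test jig has sunk, in m: 0 up (at the start), 0.0155 at its lower stop. Pressing the knob straight down takes about 8 N to start and up to 20 N on the way. At about 0.0125 a steel spring bolt at the jig's rear snaps over the carrier's edge and keeps it near 0.012 when let go; otherwise it rises to 0 again. The nest blocks ride on it.

How it is judged:
On the way:
1. all four relays sit upright on the floors of their own nests while the carrier is still up (horizontal distance between relay_square and nest_square below 0.008 m and z of relay_square in the frame of nest_square below 0.009 m and angle between each of relay_square, relay_round, relay_long, relay_small's own z axis and vertical below 0.15 rad and horizontal distance between relay_round and nest_round below 0.008 m and z of relay_round in the frame of nest_round below 0.009 m and horizontal distance between relay_long and nest_long below 0.008 m and z of relay_long in the frame of nest_long below 0.009 m and horizontal distance between relay_small and nest_small below 0.008 m and z of relay_small in the frame of nest_small below 0.009 m and value of joint carrier below 0.008 m), for 0.2 s.
At the end, for the whole second after the job is handed in: Each relay stands released in its own nest (within 8 mm of its centre, within 4 mm of the pocket floor, within 0.15 rad of upright, at rest); the nest blocks are still in the carrier (moved under 20 mm); the catch holds the carrier more than 10.5 mm down (horizontal distance between relay_square and nest_square below 0.008 m and z of relay_square in the frame of nest_square below 0.009 m and angle between each of relay_square, relay_round, relay_long, relay_small's own z axis and vertical below 0.15 rad and horizontal distance between relay_round and nest_round below 0.008 m and z of relay_round in the frame of nest_round below 0.009 m and horizontal distance between relay_long and nest_long below 0.008 m and z of relay_long in the frame of nest_long below 0.009 m and horizontal distance between relay_small and nest_small below 0.008 m and z of relay_small in the frame of nest_small below 0.009 m and linear speed of each of relay_square, relay_round, relay_long, relay_small below 0.02 m/s and distance of each of nest_square, nest_round, nest_long, nest_small from where it was at the start of the episode below 0.02 m and value of joint carrier above 0.0105 m); the robot touches nothing.
It also fails if it takes over 125 s, if anything falls off the work surface, if the arm or the gripper's body presses on something with over 40 N, if the wrist force passes 120 N, or if a joint passes its speed limit or range.

### The arm

A 6-joint arm with a two-finger parallel gripper is mounted at the origin on a cart in front of the work surface, level with it; the furniture and walls round the work are solid. World frame = base frame: x ahead of the robot, y to its left, z up, the work surface at z = 0. Lengths are in m, angles in rad, forces in N, time in s.
With the tool pointing down it reaches from about 0.325 to 0.875 m from the base axis. Payload 4.4 kg.
Tool frame: the origin (TCP) lies on the front face of the gripper's body, between the roots of the fingers; the fingertips stand 73 mm ahead of it and the grasp point (between the pads) lies 54 mm ahead of it (manip.hold_point_z is the distance from the TCP to the grasp point, in m); z points along the fingers, y is the line along which they close (so a half turn about z gives the same grasp; the last joint's range is limited). The gripper opens to 85 mm and grips with 20 to 120 N. Pads are 22 mm wide; open, the fingers measure 114 mm over their backs; the gripper's body (76 mm by 85 mm) begins 54 mm behind the grasp point. The pads swing forward as they close: fully open they stand 13 mm farther back than shut.
Start: joints at [-1.464, 0.207, 1.542, -0, 1.393, -0.15], TCP at [0.147, -0.556, 0.304] pointing down, gripper open.
Joint ranges: [-2.73, 2.73], [-0.86, 2.22], [0.23, 2.46], [-1.11, 4.25], [0.08, 2.63], [-2.82, 2.82]. Speed limits (rad/s): [2.79, 2.79, 3.14, 3.14, 3.14, 3.14].

### API

Orientations are given as a 3x3 rotation matrix whose columns are the frame's x, y, z axes.
In Python, from plant import manip, eyes, job gives the robot as it stands.
- The arm moves only by the shell command python3 -m creep 'ROWS' [FORCE]. ROWS is a JSON list of rows, 1 to 5 of them, each of 5 numbers: dx, dy, dz in m, then a turn about the tool's z in rad, then the opening from 0.0 (shut) to 1.0 (fully open); each row shifts and turns the commanded pose from where the row before left it, along the tool's axes as they then stand; what a row does not reach is not made up. A row lasts 1/8 s, in which the tool goes at most 0.0625 m and 0.188 rad, less where a joint would pass 70% of its speed; a pose out of reach is approached as far as the arm can. The fingers move at their own pace and stop on an object; FORCE is the grip in N (left out, the last holds). Time passes only in rows, so rows that do not move let the fingers close. It prints the time, the measured TCP pose, the force, the opening and the grip force at its end.
- manip.read_state(): the state, without advancing time (a new reading comes with each control period).
- eyes.snapshot(name): name is "side" or "top"; returns the picture (384x512x3 uint8, red, green, blue); there is no depth.
- eyes.calibration(name): a dict with "K" (3x3 intrinsics, pixels), "k1" (the pictures are not rectified: a ray, as slopes to the right and down, at radius r is drawn at 1 + k1 r^2 times it, then the intrinsics apply), "rvec" (rotation vector, rad) and "tvec" (3), from world to camera coordinates, as OpenCV has them. Camera axes: x right, y down, z forward; pixel columns grow to the right and rows downward; lengths in m; the calibration is good to about 2 mm. A picture is of the moment at which its call begins. calibration takes no time and is no camera call.
- job.hand_in(): hands the job in; it is judged then, once.
The state is a dict: "time": time; "joints": joint angles; "joint_velocities": joint speeds; "tau": joint torques, N m; "eef_pos": TCP position; "orientation": TCP orientation; "force": force on the tool from outside, world axes, zero at the start; "moment": the same for the moment, N m; "gripper_width": opening from 0.0 (shut) to 1.0 (fully open); "gripper_force": force on a finger pad.
Only numpy, scipy, OpenCV 4.12 (cv2) and the standard library are available. Lean on these libraries where they do the work, as an engineer would, in place of code of your own. Each camera call takes 0.05 s, during which the arm holds its last target. There are 200 camera calls.

## Working session

There is one attempt and no reset: what is moved stays moved. The work goes in short steps, Python scripts to look and compute and a shell command to move; the robot and the scene stay as the last step left them, time stands still between calls to the robot, and variables do not carry over. Pictures are saved under pics/ and viewed, at most 14 in all, crops included, and the job is handed in when it is done.

```bash
ls; mkdir -p pics
python3 - <<'E'
from plant import manip, eyes, job
import cv2
for n in("side","top"):
    im=eyes.snapshot(n); cv2.imwrite(f"pics/{n}0.png",im[:,:,::-1]); print(n,eyes.calibration(n))
s=manip.read_state(); print(s, manip.hold_point_z)
E
```

```text
pics
side {'K': array([[398.54372471,   0.        , 260.18882249],
       [  0.        , 398.54372471, 187.68699518],
       [  0.        ,   0.        ,   1.        ]]), 'k1': -0.13565447148481893, 'rvec': array([ 2.2588327 , -0.17209399,  0.10940514]), 'tvec': array([-0.50171531,  0.22399329,  0.90300463])}
top {'K': array([[427.09606892,   0.        , 243.41623271],
       [  0.        , 427.09606892, 186.23155141],
       [  0.        ,   0.        ,   1.        ]]), 'k1': 0.02260083813818631, 'rvec': array([ 2.15014357, -2.1314556 ,  0.20498345]), 'tvec': array([0.0532935 , 0.55120818, 1.18784369])}
{'time': 0.1, 'joints': array([-1.46348894e+00,  2.07390781e-01,  1.54282465e+00, -3.10737264e-06,
        1.39349300e+00, -1.50471914e-01]), 'joint_velocities': array([ 0.00152849, -0.00227668, -0.00183395, -0.00092459,  0.00029421,
       -0.0001561 ]), 'tau': array([-5.94546946e-04, -3.84095979e+01, -2.92549324e+01, -2.05090259e-04,
        4.88277074e-03,  1.26163809e-05]), 'eef_pos': array([ 0.14653286, -0.55546119,  0.30280348]), 'orientation': array([[ 9.66958390e-01,  2.54934148e-01, -2.29643606e-04],
       [ 2.54934058e-01, -9.66956153e-01,  2.10327515e-03],
       [ 3.14141360e-04, -2.09232352e-03, -9.99997762e-01]]), 'force': array([ 0.30227412,  0.41546831, -0.27546019]), 'moment': array([-0.0551392 ,  0.0129702 , -0.01679565]), 'gripper_force': 0.0, 'gripper_width': 1.002641951331852} 0.0539
```

View pics/top0.png

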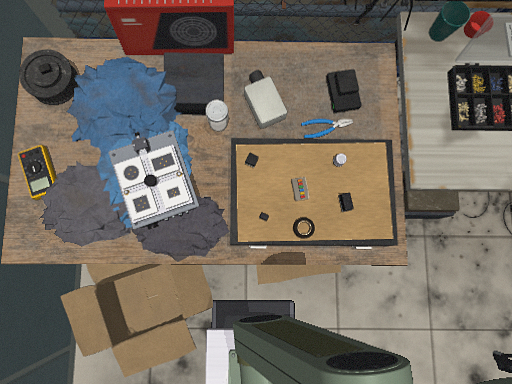

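View pics/side0.png

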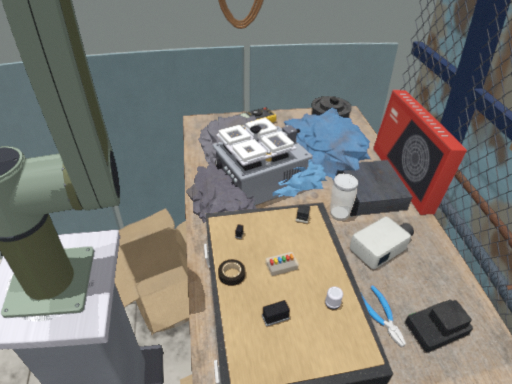

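Top view: square relay at (251,160), round (340,160), long (346,202) and smallest (264,216) on the case, with the jig centred at about (151,180). I'll zoom in on both.

Run:
```python
import cv2,numpy as np
t=cv2.imread("pics/top0.png"); s=cv2.imread("pics/side0.png")
r=lambda a,f:cv2.resize(a,None,fx=f,fy=f,interpolation=cv2.INTER_CUBIC)
a=r(t[128:232,100:206],5)[:,:]; b=r(s[108:198,205:320],5)
cv2.imwrite("pics/jigt.png",a); 
cv2.imwrite("pics/case.png",r(t[132:254,226:404],4.4))
cv2.imwrite("pics/jigs.png",b)
```

```text
(no output)
```

View pics/jigt.png

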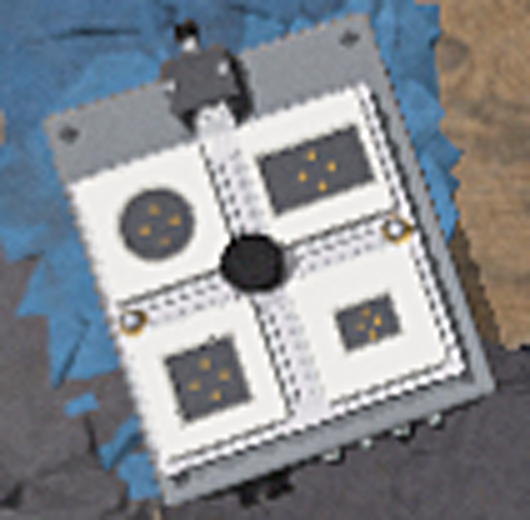

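View pics/case.png

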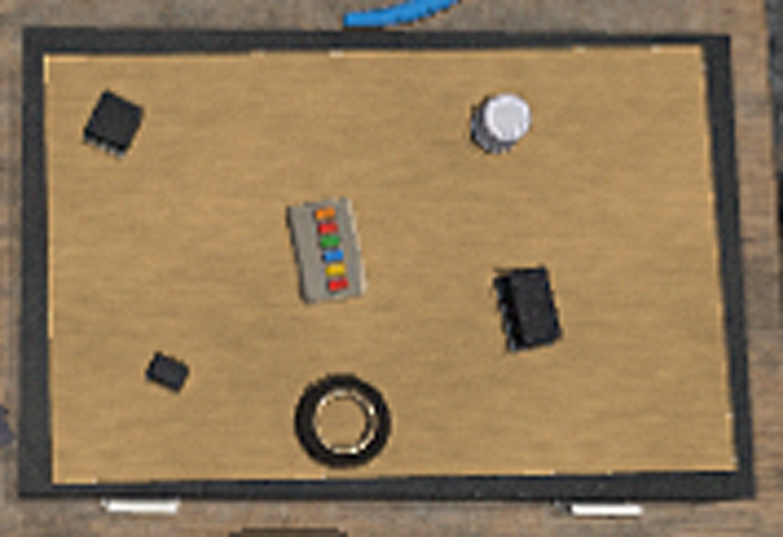

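View pics/jigs.png

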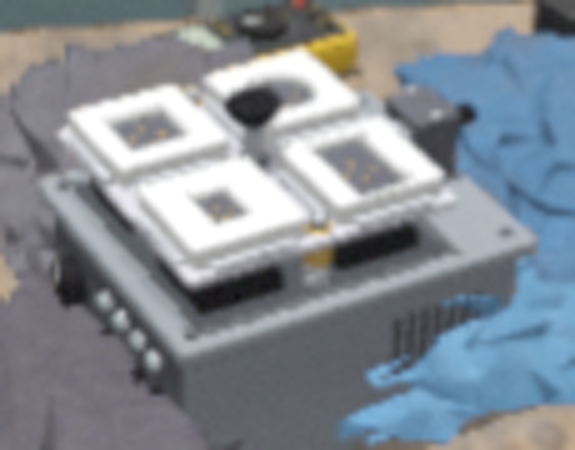

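Jig: the round nest is far left, long far right, square near left and small near right, with the knob at about crop (252,262). The case crop shows all four relays standing free, turned by different angles. Next I'll measure them.

```bash
cat > h.py <<'E'
import numpy as np,cv2
from plant import manip,eyes,job
C={n:eyes.calibration(n) for n in("side","top")}
D={n:np.array([C[n]['k1'],0,0,0.]) for n in C}
def ray(n,uv):
    c=C[n];R=cv2.Rodrigues(c['rvec'])[0]
    p=cv2.undistortPoints(np.array(uv,float).reshape(-1,1,2),c['K'],D[n])[:,0]
    d=np.c_[p,np.ones(len(p))]@R
    return -R.T@c['tvec'],d
def plane(n,uv,z):
    o,d=ray(n,uv); return o+d*((z-o[2])/d[:,2])[:,None]
def tri(a,b):
    o1,d1=ray("side",a);o2,d2=ray("top",b);d1,d2=d1[0],d2[0]
    t=np.linalg.lstsq(np.c_[d1,-d2],o2-o1,rcond=None)[0]
    p,q=o1+t[0]*d1,o2+t[1]*d2; return (p+q)/2,np.linalg.norm(p-q)
def pix(n,P):
    return cv2.projectPoints(np.array(P,float).reshape(-1,1,3),C[n]['rvec'],C[n]['tvec'],C[n]['K'],D[n])[0][:,0]
def centroid(m,seed,r=25):
    """blob of mask m nearest seed: centroid, area, contour"""
    cs,_=cv2.findContours(m.astype(np.uint8),cv2.RETR_EXTERNAL,cv2.CHAIN_APPROX_NONE)
    best=None
    for c in cs:
        M=cv2.moments(c)
        if M['m00']<25: continue
        p=np.array([M['m10'],M['m01']])/M['m00'];d=np.hypot(*(p-seed))
        if d<r and (best is None or d<best[3]): best=(p,M['m00'],c[:,0],d)
    return best
E
python3 - <<'E'
from h import *
np.set_printoptions(precision=4,suppress=True)
im={n:cv2.imread(f"pics/{n}0.png") for n in("side","top")}
for n in C: print(n,ray(n,[[1,1]])[0])
seeds={'sq':((303,214),(251,160)),'ro':((334,298),(340,160)),'lo':((276,313),(346,202)),'sm':((239,231),(264,216))}
H={'sq':.034,'ro':.040,'lo':.036,'sm':.028}
def notbrown(n):
    h=cv2.cvtColor(im[n],cv2.COLOR_BGR2HSV)
    return ~((h[...,0]>10)&(h[...,0]<25)&(h[...,1]>70)&(h[...,2]>90))
res={}
for k,(s,t) in seeds.items():
    out=[]
    for n,sd in(("side",s),("top",t)):
        b=centroid(notbrown(n),sd,12); 
        out.append(b); print(k,n,b and (b[0],b[1]))
    if all(out):
        p,e=tri(out[0][0],out[1][0]); print('   tri mid',p,e,'-> sheet z',p[2]-H[k]/2)
        res[k]=out
# knob and pockets
g={n:cv2.cvtColor(im[n],cv2.COLOR_BGR2GRAY) for n in im}
kn=[centroid(g["side"]<50,(255,129),8),centroid(g["top"]<50,(150.5,180.5),6)]
print('knob',[k and (k[0],k[1]) for k in kn]); 
if all(kn): print(tri(kn[0][0],kn[1][0]))
pk={'ro':(131,172.5),'lo':(163,163),'sq':(141.5,204.5),'sm':(173.5,192.5)}
ps={'ro':(260,126.5),'lo':(278,141),'sq':(235,133.5),'sm':(249,149.5)}
for k in pk:
    a=centroid(g["top"]<150,pk[k],6);b=centroid(g["side"]<150,ps[k],6)
    print('pocket',k,a and (a[0],a[1]),b and (b[0],b[1]), tri(b[0],a[0]) if a and b else '')
E
```

```text
side [ 0.3908 -0.6231  0.7591]
top [0.3402 0.0814 1.263 ]
sq side None
sq top None
ro side (array([333.7573, 297.1854]), 320.0)
ro top None
lo side (array([275.2565, 313.1511]), 466.5)
lo top None
sm side (array([239.031 , 231.8381]), 70.0)
sm top None
knob [(array([254.8176, 129.2075]), 26.5), (array([149.9889, 180.1463]), 90.0)]
(array([0.5386, 0.2982, 0.1916]), np.float64(0.0005053891524190011))
pocket ro None None 
pocket lo None None 
pocket sq None None 
pocket sm None None
```

```bash
sed -i 's/RETR_EXTERNAL/RETR_LIST/; s/if m.*continue//' h.py
cat > m.py <<'E'
from h import *
np.set_printoptions(precision=4,suppress=True)
im={n:cv2.imread(f"pics/{n}0.png") for n in("side","top")}
seeds={'sq':((303,214),(251,160)),'ro':((334,298),(340,160)),'lo':((276,313),(346,202)),'sm':((239,231),(264,216))}
H={'sq':.034,'ro':.040,'lo':.036,'sm':.028}
def notbrown(n):
    h=cv2.cvtColor(im[n],cv2.COLOR_BGR2HSV)
    m=~((h[...,0]>10)&(h[...,0]<25)&(h[...,1]>70)&(h[...,2]>90))
    return m
for k,(s,t) in seeds.items():
    out=[centroid(notbrown(n),sd,12) for n,sd in(("side",s),("top",t))]
    print(k,[b and (b[0],b[1]) for b in out])
    if all(out):
        p,e=tri(out[0][0],out[1][0]); print('   tri mid',p,e,'-> sheet z',p[2]-H[k]/2)
g={n:cv2.cvtColor(im[n],cv2.COLOR_BGR2GRAY) for n in im}
pk={'ro':(131,172.5),'lo':(163,163),'sq':(141.5,204.5),'sm':(173.5,192.5)}
ps={'ro':(260,126.5),'lo':(278,141),'sq':(235,133.5),'sm':(249,149.5)}
for k in pk:
    a=centroid(g["top"]<150,pk[k],6);b=centroid(g["side"]<150,ps[k],6)
    print('pocket',k,a and (a[0],a[1]),b and (b[0],b[1]), tri(b[0],a[0]) if a and b else '')
E
python3 m.py
```

```text
sq [None, (array([251.2268, 159.8326]), 109.5)]
ro [(array([333.7573, 297.1854]), 320.0), (array([339.2507, 159.3556]), 127.0)]
   tri mid [ 0.6169 -0.2053  0.115 ] 0.0005185390893172999 -> sheet z 0.09503577061473124
lo [(array([275.2565, 313.1511]), 466.5), (array([345.4171, 201.6641]), 195.0)]
   tri mid [ 0.4993 -0.2197  0.1105] 0.0009956765578657816 -> sheet z 0.09248535170276546
sm [(array([239.031 , 231.8381]), 70.0), (array([263.5795, 216.125 ]), 44.0)]
   tri mid [0.4584 0.0038 0.1061] 0.00025748581724944277 -> sheet z 0.09208119136078959
pocket ro (array([130.976 , 172.4555]), 146.0) (array([256.5191, 130.3665]), 100.5) (array([0.5594, 0.3568, 0.1523]), np.float64(0.013392791231112198))
pocket lo (array([162.4029, 161.4425]), 227.5) (array([276.553 , 140.8579]), 64.5) (array([0.5945, 0.2733, 0.1651]), np.float64(0.00092012444250104))
pocket sq (array([141.0705, 203.2058]), 172.5) (array([233.7407, 133.3545]), 31.5) (array([0.4829, 0.3232, 0.1675]), np.float64(0.00021483733141317707))
pocket sm (array([173.0062, 191.9125]), 80.0) None
```

```bash
cat >> m.py <<'E'
print('----')
f=4.4;S=.0925
def edge(a,b,z):
    p=plane("top",[[226+q[0]/f,132+q[1]/f] for q in (a,b)],z);d=p[1]-p[0]
    return np.degrees(np.arctan2(d[1],d[0])),np.hypot(*d[:2])
print('sq',edge((108,90),(143,106),S+.034),edge((108,90),(84,128),S+.034))
print('lo',edge((546,266),(561,340),S+.036)); print('sm',edge((155,352),(189,368),S+.028),edge((155,352),(147,374),S+.028))
for k,(s,t) in seeds.items():
    b=centroid(notbrown("top"),t,12); z=S+H[k]/2
    P=plane("top",b[2],z)[:,:2].astype(np.float32); r=cv2.minAreaRect(P*1000)
    print(k,'centre',plane("top",[b[0]],z)[0],'rect',r)
off={'ro':(1,1),'lo':(1,-1),'sq':(-1,1),'sm':(-1,-1)}
for zb in (.150,):
    A=[];B=[]
    for k in pk:
        b=centroid(g["top"]<150,pk[k],6); A.append(plane("top",[b[0]],zb+.009)[0,:2]);B.append(np.array(off[k])*.043)
    A=np.array(A);B=np.array(B);c=A.mean(0);M=B.T@(A-c);th=np.arctan2(M[0,1]-M[1,0],M[0,0]+M[1,1])
    R=np.array([[np.cos(th),-np.sin(th)],[np.sin(th),np.cos(th)]])
    print('jig c',c,'yaw deg',np.degrees(th));print(dict(zip(pk,c+B@R.T)),'res mm',(A-c-B@R.T)*1e3)
    print('scale',np.linalg.norm(A-c)/np.linalg.norm(B))
b=centroid(g["top"]<50,(150.5,180.5),6);print('knob by top @.190',plane("top",[b[0]],.190))
E
python3 m.py | sed -n '/----/,$p'
```

```text
----
sq (np.float64(-114.56137574419668), np.float64(0.0239887578097316)) (np.float64(148.80196961065525), np.float64(0.02855405902586856))
lo (np.float64(-170.63669761151968), np.float64(0.04619061399478024))
sm (np.float64(-114.83499677045683), np.float64(0.02289108166565686)) (np.float64(160.12610215975826), np.float64(0.014376956598657767))
sq centre [0.6143 0.0382 0.1095] rect ((614.2830200195312, 37.90468978881836), (28.60332679748535, 34.403900146484375), 64.41627502441406)
ro centre [ 0.6178 -0.206   0.1125] rect ((618.79638671875, -205.289794921875), (31.187381744384766, 40.80028533935547), 45.00442123413086)
lo centre [ 0.4998 -0.2197  0.1105] rect ((499.8788146972656, -219.99281311035156), (49.91593551635742, 34.63178634643555), 9.503503799438477)
sm centre [0.4585 0.0039 0.1065] rect ((458.0334777832031, 3.8051509857177734), (23.066173553466797, 17.130197525024414), 63.78502655029297)
jig c [0.5396 0.2996] yaw deg 20.60299094353373
{'ro': array([0.5647, 0.355 ]), 'lo': array([0.595 , 0.2745]), 'sq': array([0.4842, 0.3247]), 'sm': array([0.5145, 0.2442])} res mm [[ 0.0942  0.178 ]
 [ 0.4069 -0.0446]
 [-0.3371  0.3219]
 [-0.164  -0.4553]]
scale 1.006220117894628
knob by top @.190 [[0.5391 0.2985 0.19  ]]
```

```bash
cat > go.py <<'E'
import sys
from h import *
s=manip.read_state();R=s['orientation'];x,y,z,yw=map(float,sys.argv[1:5])
d=R.T@(np.array([x,y,z])-s['eef_pos']);yaw=np.degrees(np.arctan2(R[1,1],R[0,1]))
t=-np.radians((yw-yaw+180)%360-180)
print('t %.2f pos'%s['time'],s['eef_pos'].round(4),'yaw %.1f'%yaw,'F',s['force'].round(1),'w %.3f gf %.0f'%(s['gripper_width'],s['gripper_force']))
print('tool delta',d.round(4),'rows>=%.1f'%(np.linalg.norm(d)/.0625),'turn %.3f'%t,'rows>=%.1f'%(abs(t)/.188))
E
python3 go.py 0.500 -0.2197 0.32 -80.5
```

```text
t 0.10 pos [ 0.1465 -0.5555  0.3028] yaw -75.2 F [ 0.3  0.4 -0.3] w 1.003 gf 0
tool delta [ 0.4274 -0.2346 -0.0166] rows>=7.8 turn 0.092 rows>=0.5
```

```bash
python3 -m creep '[[0.048,-0.026,-0.002,0,0.7],[0.048,-0.026,-0.002,0,0.7],[0.048,-0.026,-0.002,0,0.7],[0.048,-0.026,-0.002,0,0.7],[0.048,-0.026,-0.002,0,0.7]]' 40
python3 -m creep '[[0.047,-0.026,-0.002,0,0.7],[0.047,-0.026,-0.002,0,0.7],[0.047,-0.026,-0.002,0,0.7],[0.047,-0.026,0,0,0.7],[0,0,0,0.092,0.7]]'
python3 go.py 0.500 -0.2197 0.1785 -80.5
```

```text
time: 0.72
eef_pos: [0.3464, -0.3675, 0.3135]
orientation: [[0.967, 0.255, -0.0], [0.255, -0.967, 0.001], [-0.0, -0.001, -1.0]]
force: [0.6, -0.7, 0.1]
gripper_width: 0.7
gripper_force: 0.0
time: 1.35
eef_pos: [0.5027, -0.2175, 0.3193]
orientation: [[0.986, 0.168, -0.0], [0.168, -0.986, 0.001], [0.0, -0.001, -1.0]]
force: [-0.9, 0.2, 0.2]
gripper_width: 0.697
gripper_force: 0.0
t 1.35 pos [ 0.5027 -0.2175  0.3193] yaw -80.3 F [-0.9  0.2  0.2] w 0.697 gf 0
tool delta [-0.003   0.0019  0.1408] rows>=2.3 turn 0.003 rows>=0.0
```

```bash
python3 -m creep '[[-0.003,0.002,0.05,0,0.7],[0,0,0.05,0,0.7],[0,0,0.03,0,0.7],[0,0,0.011,0,0.7],[0,0,0,0,0.7]]'
python3 go.py 0.500 -0.2197 0.1785 -80.5
python3 -m creep '[[0,0,0,0,0.1],[0,0,0,0,0.1],[0,0,0,0,0.1],[0,0,0,0,0.1],[0,0,0,0,0.1]]' 40
python3 go.py 0.500 -0.2197 0.32 -80.5
```

```text
time: 1.98
eef_pos: [0.498, -0.223, 0.1785]
orientation: [[0.986, 0.165, -0.001], [0.165, -0.986, 0.001], [-0.001, -0.001, -1.0]]
force: [-0.0, -0.9, 0.3]
gripper_width: 0.699
gripper_force: 0.0
t 1.98 pos [ 0.498  -0.223   0.1785] yaw -80.5 F [-0.  -0.9  0.3] w 0.699 gf 0
tool delta [ 0.0025 -0.0029  0.    ] rows>=0.1 turn -0.000 rows>=0.0
time: 2.6
eef_pos: [0.4991, -0.2237, 0.1807]
orientation: [[0.986, 0.165, 0.003], [0.165, -0.986, -0.002], [0.002, 0.002, -1.0]]
force: [-0.7, 0.5, 6.0]
gripper_width: 0.282
gripper_force: 40.6
t 2.60 pos [ 0.4991 -0.2237  0.1807] yaw -80.5 F [-0.7  0.5  6. ] w 0.282 gf 41
tool delta [ 0.0019 -0.0035 -0.1393] rows>=2.2 turn -0.000 rows>=0.0
```

```bash
python3 -m creep '[[0,0,-0.04,0,0.1],[0,0,-0.05,0,0.1],[0,0,-0.05,0,0.1],[0,0,0,-0.18,0.1],[0,0,0,-0.18,0.1]]'
python3 -m creep '[[0,0,0,-0.18,0.1],[0,0,0,-0.18,0.1],[0,0,0,-0.18,0.1],[0,0,0,-0.18,0.1],[0,0,0,-0.18,0.1]]'
python3 -m creep '[[0,0,0,-0.18,0.1],[0,0,0,-0.18,0.1],[0,0,0,-0.144,0.1],[0,0,0,0,0.1]]'
python3 go.py 0.595 0.2743 0.32 20.6
```

```text
time: 3.22
eef_pos: [0.4983, -0.2232, 0.32]
orientation: [[0.862, 0.507, 0.002], [0.507, -0.862, -0.001], [0.001, 0.002, -1.0]]
force: [0.2, 0.1, -1.4]
gripper_width: 0.285
gripper_force: 39.8
time: 3.85
eef_pos: [0.4979, -0.223, 0.3186]
orientation: [[0.139, 0.99, -0.001], [0.99, -0.139, 0.0], [0.0, -0.001, -1.0]]
force: [0.0, -0.3, 0.0]
gripper_width: 0.282
gripper_force: 39.8
time: 4.35
eef_pos: [0.498, -0.223, 0.3186]
orientation: [[-0.35, 0.937, -0.0], [0.937, 0.35, 0.0], [0.0, -0.0, -1.0]]
force: [0.0, 0.0, -0.9]
gripper_width: 0.281
gripper_force: 39.8
t 4.35 pos [ 0.498  -0.223   0.3186] yaw 20.5 F [ 0.   0.  -0.9] w 0.281 gf 40
tool delta [ 0.4319  0.2649 -0.0013] rows>=8.1 turn -0.002 rows>=0.0
```

```bash
python3 -m creep '[[0.048,0.0294,0,0,0.1],[0.048,0.0294,0,0,0.1],[0.048,0.0294,0,0,0.1],[0.048,0.0294,0,0,0.1],[0.048,0.0294,0,0,0.1]]'
python3 -m creep '[[0.048,0.0294,0,0,0.1],[0.048,0.0294,0,0,0.1],[0.048,0.0294,0,0,0.1],[0.048,0.0294,0,0,0.1],[0,0,0,0,0.1]]'
python3 go.py 0.595 0.2743 0.243 20.6
cat > look.py <<'E'
import sys
from h import *
tag,x0,x1,y0,y1=sys.argv[1],*map(int,sys.argv[2:6])
im={n:eyes.snapshot(n)[:,:,::-1].copy() for n in("side","top")}
for n in im: cv2.imwrite(f"pics/{n}_{tag}.png",im[n])
cv2.imwrite(f"pics/c_{tag}.png",cv2.resize(im[sys.argv[6] if len(sys.argv)>6 else "side"][y0:y1,x0:x1],None,fx=5,fy=5,interpolation=cv2.INTER_CUBIC))
E
python3 look.py l 205 345 80 180
```

```text
time: 4.97
eef_pos: [0.5515, 0.0551, 0.3189]
orientation: [[-0.349, 0.937, 0.0], [0.937, 0.349, -0.0], [-0.0, 0.0, -1.0]]
force: [0.5, -1.3, -1.5]
gripper_width: 0.282
gripper_force: 39.8
time: 5.6
eef_pos: [0.5936, 0.2782, 0.3181]
orientation: [[-0.354, 0.935, -0.001], [0.935, 0.354, 0.001], [0.001, -0.0, -1.0]]
force: [-0.0, -0.0, -1.1]
gripper_width: 0.279
gripper_force: 39.8
t 5.60 pos [0.5936 0.2782 0.3181] yaw 20.7 F [-0.  -0.  -1.1] w 0.279 gf 40
tool delta [-0.0043 -0.0001  0.075 ] rows>=1.2 turn 0.002 rows>=0.0
```

View pics/c_l.png

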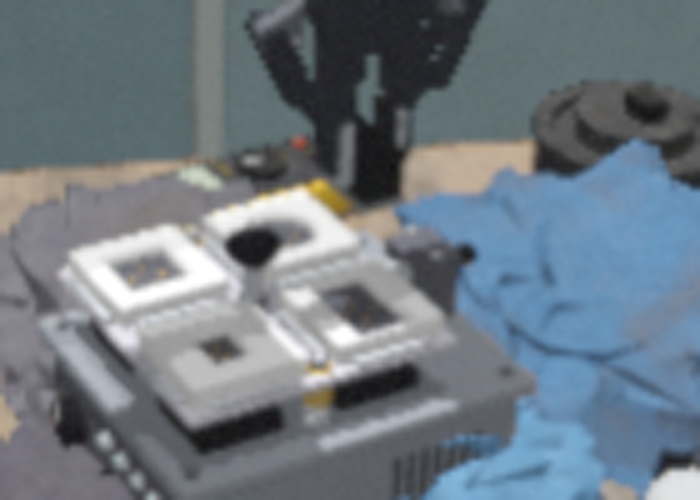

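The held relay hangs level over the far-right nest. I'll go down in steps.

```bash
python3 -m creep '[[-0.003,0,0.02,0,0.1],[-0.003,0,0.02,0,0.1],[0,0,0.02,0,0.1],[0,0,0.01,0,0.1],[0,0,0,0,0.1]]'
python3 go.py 0.5957 0.2724 0.243 20.6
python3 -m creep '[[0,0,0.003,0,0.1],[0,0,0,0,0.1]]'|grep -E 'eef|^force'
```

```text
time: 6.32
eef_pos: [0.5956, 0.2678, 0.2493]
orientation: [[-0.351, 0.936, -0.002], [0.936, 0.351, -0.002], [-0.001, -0.003, -1.0]]
force: [-3.8, -1.4, 8.6]
gripper_width: 0.28
gripper_force: 41.0
t 6.33 pos [0.5956 0.2678 0.2493] yaw 20.5 F [-3.8 -1.4  8.6] w 0.280 gf 41
tool delta [0.0043 0.0017 0.0063] rows>=0.1 turn -0.001 rows>=0.0
eef_pos: [0.5963, 0.2682, 0.2483]
force: [-3.7, -3.1, 10.2]
```

Contact came early because the tool is 4 mm off along its x. I'll lift, shift and try again.

```bash
python3 -m creep '[[0,0,-0.006,0,0.1],[0.0045,0.001,-0.002,0,0.1],[0,0,0,0,0.1],[0,0,0,0,0.1],[0,0,0,0,0.1]]'|grep -E 'eef|^force'
python3 go.py 0.5957 0.2724 0.243 20.6
```

```text
eef_pos: [0.5954, 0.2733, 0.2533]
force: [-0.2, 0.2, 0.1]
t 7.20 pos [0.5954 0.2733 0.2533] yaw 20.6 F [-0.2  0.2  0.1] w 0.279 gf 40
tool delta [-0.0009  0.      0.0103] rows>=0.2 turn -0.000 rows>=0.0
```

```bash
for i in 1; do python3 -m creep '[[-0.0007,0,0.004,0,0.1],[0,0,0,0,0.1]]'|grep -E 'eef|^force'; done
python3 -m creep '[[0,0,0.002,0,0.1],[0,0,0,0,0.1]]'|grep -E 'eef|^force'
python3 -m creep '[[0,0,0.002,0,0.1],[0,0,0,0,0.1]]'|grep -E 'eef|^force'
```

```text
eef_pos: [0.5959, 0.2726, 0.2498]
force: [0.0, 0.1, -0.6]
eef_pos: [0.5959, 0.2726, 0.2495]
force: [-3.0, -0.8, 6.2]
eef_pos: [0.5959, 0.2726, 0.2486]
force: [-3.8, -0.9, 9.4]
```

```bash
python3 look.py l2 215 335 90 170
```

```text
(no output)
```

View pics/c_l2.png

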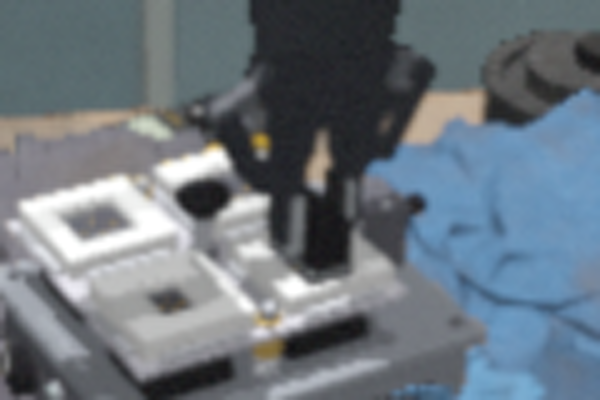

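Run:
```python
from h import *
th=np.radians(20.6);R=np.array([[np.cos(th),-np.sin(th)],[np.sin(th),np.cos(th)]])
a=cv2.resize(cv2.imread("pics/side0.png")[108:168,215:310],None,fx=8,fy=8,interpolation=cv2.INTER_CUBIC)
b=a.copy()
t0=cv2.imread("pics/top0.png")
g=cv2.cvtColor(t0,cv2.COLOR_BGR2GRAY)
pk={'ro':(131,172.5),'lo':(163,163),'sq':(141.5,204.5),'sm':(173.5,192.5)}
out=[]
for zb,col in((.150,(0,0,255)),(.156,(0,160,0))):
    c=np.mean([plane("top",[centroid(g<150,p,6)[0]],zb+.009)[0,:2] for p in pk.values()],0);print(zb,c)
    for o in((1,1),(1,-1),(-1,1),(-1,-1)):
        q=np.array([[1,1],[1,-1],[-1,-1],[-1,1]])*.033+np.array(o)*.043
        P=np.c_[c+q@R.T,np.full(4,zb+.013)]
        u=(pix("side",P)-[215,108]+.5)*8-.5
        cv2.polylines(b,[u.round().astype(int)],True,col,1)
    k=np.array([[np.cos(x),np.sin(x)] for x in np.linspace(0,6.28,40)])*.016+c
    u=(pix("side",np.c_[k,np.full(40,zb+.042)])-[215,108]+.5)*8-.5
    cv2.polylines(b,[u.round().astype(int)],True,col,1)
cv2.imwrite("pics/ov.png",b)
```

```text
0.15 [0.53961455 0.29960413]
0.156 [0.53853076 0.29841844]
```

View pics/ov.png

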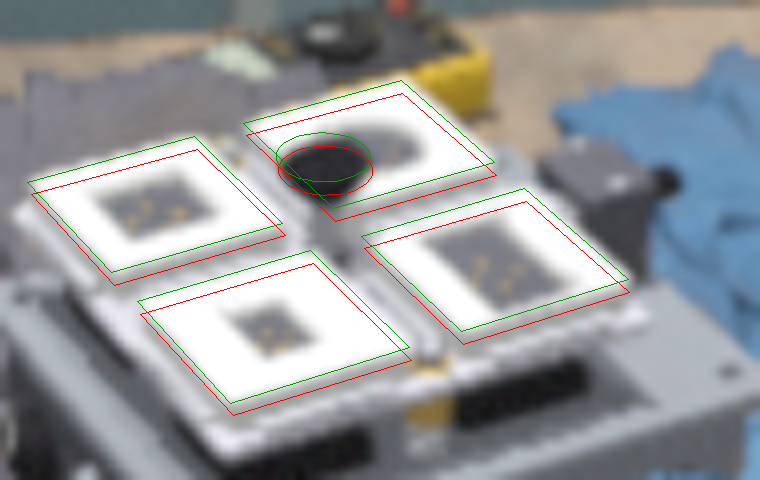

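The model lines bracket the picture, so the block underside is at z≈0.153, the floor at ≈0.158 and the knob at ≈0.195. This contact is either the floor or a chamfer, so I'll probe sideways to tell which.

```bash
python3 -m creep '[[0,0,-0.004,0,0.1],[0,-0.0025,0,0,0.1],[0,0,0,0,0.1]]'|grep -E 'eef|^force'
python3 -m creep '[[0,0,0.003,0,0.1],[0,0,0,0,0.1],[0,0,0,0,0.1]]'|grep -E 'eef|^force'
python3 -m creep '[[0,0,0.002,0,0.1],[0,0,0,0,0.1],[0,0,0,0,0.1]]'|grep -E 'eef|^force'
```

```text
eef_pos: [0.5932, 0.2716, 0.2496]
force: [-0.2, -0.1, 1.3]
eef_pos: [0.5932, 0.2716, 0.2487]
force: [-4.1, -1.7, 8.6]
eef_pos: [0.5933, 0.2717, 0.2477]
force: [-5.6, -2.9, 11.2]
```

```bash
python3 -m creep '[[0,0,-0.0045,0,0.1],[0,0.0025,0,0,0.1],[0,0,0,0,0.1]]'|grep -E 'eef|^force'
python3 -m creep '[[0,0.005,0,0,0.1],[0,0,0,0,0.1],[0,0,0,0,0.1]]'|grep -E 'eef|^force'
python3 -m creep '[[0,-0.005,0,0,0.1],[0,0,0,0,0.1],[0,0,0,0,0.1]]'|grep -E 'eef|^force'
```

```text
eef_pos: [0.5959, 0.2726, 0.2495]
force: [-1.8, -0.8, 4.7]
eef_pos: [0.599, 0.2739, 0.2495]
force: [-6.9, -3.5, 8.3]
eef_pos: [0.5962, 0.2728, 0.2496]
force: [0.5, 0.3, 4.1]
```

A wall stopped it after about 3.4 mm, so the relay is in the pocket and on the floor. I'll release it and lift away.

```bash
python3 -m creep '[[0,0,0,0,0.45],[0,0,0,0,0.45],[0,0,0,0,0.45],[0,0,-0.03,0,0.45],[0,0,-0.05,0,0.45]]'|grep -E 'eef|^force|width'
python3 go.py 0.6175 -0.2057 0.33 20.6
```

```text
eef_pos: [0.5945, 0.2722, 0.3268]
force: [1.0, -0.3, 0.7]
gripper_width: 0.448
t 10.93 pos [0.5945 0.2722 0.3268] yaw 20.6 F [ 1.  -0.3  0.7] w 0.448 gf 0
tool delta [-0.4555 -0.1463 -0.0023] rows>=7.7 turn -0.001 rows>=0.0
```

```bash
python3 -m creep '[[-0.0506,-0.01625,0,0,0.7],[-0.0506,-0.01625,0,0,0.7],[-0.0506,-0.01625,0,0,0.7],[-0.0506,-0.01625,0,0,0.7],[-0.0506,-0.01625,0,0,0.7]]'|grep eef
python3 -m creep '[[-0.0506,-0.01625,0,0,0.7],[-0.0506,-0.01625,0,0,0.7],[-0.0506,-0.01625,0,0,0.7],[-0.0506,-0.01625,0,0,0.7],[0,0,0,0,0.7]]'|grep eef
python3 look.py r0 230 370 130 230 top
python3 go.py 0.6175 -0.2057 0.181 20.6
```

```text
eef_pos: [0.6084, 0.0056, 0.3292]
eef_pos: [0.6183, -0.2092, 0.3287]
t 12.28 pos [ 0.6186 -0.2054  0.3288] yaw 20.5 F [-0.3 -0.2 -0.6] w 0.702 gf 0
tool delta [-1.000e-04 -1.100e-03  1.478e-01] rows>=2.4 turn -0.002 rows>=0.0
```

Run:
```python
import cv2
a=cv2.imread("pics/side_r0.png")[100:180,205:325];b=cv2.imread("pics/top_r0.png")[135:225,100:220]
f=lambda x:cv2.resize(x,None,fx=4,fy=4,interpolation=cv2.INTER_CUBIC)
a,b=f(a),f(b);a=cv2.copyMakeBorder(a,0,b.shape[0]-a.shape[0],0,0,cv2.BORDER_CONSTANT);c=cv2.hconcat([a,b])
cv2.imwrite("pics/j_r0.png",cv2.resize(c,(800,int(c.shape[0]*800/c.shape[1]))))
```

```text
(no output)
```

View pics/j_r0.png

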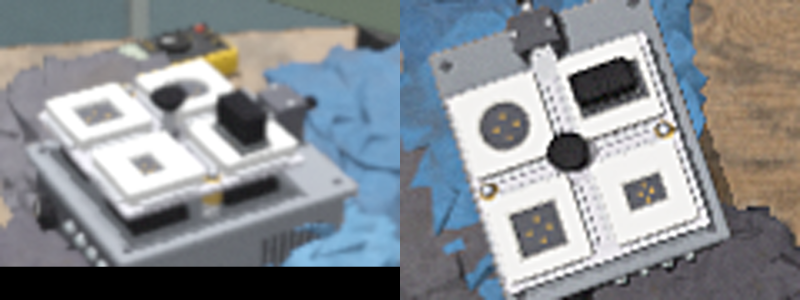

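Both views show the long relay upright in its pocket. The next pick is the round relay.

```bash
python3 -m creep '[[0,-0.001,0.06,0,0.7],[0,0,0.05,0,0.7],[0,0,0.03,0,0.7],[0,0,0.008,0,0.7],[0,0,0,0,0.7]]'|grep eef
python3 -m creep '[[0,0,0,0,0.15],[0,0,0,0,0.15],[0,0,0,0,0.15],[0,0,0,0,0.15],[0,0,0,0,0.15]]' 40
python3 -m creep '[[0,0,-0.03,0,0.15],[0,0,-0.06,0,0.15],[0,0,-0.06,0,0.15],[0,0,0,0,0.15],[0,0,0,0,0.15]]'|grep -E 'eef|^force|width'
python3 go.py 0.564 0.354 0.33 20.6
```

```text
eef_pos: [0.6184, -0.2045, 0.1819]
time: 13.52
eef_pos: [0.6192, -0.2059, 0.1839]
orientation: [[-0.351, 0.936, 0.004], [0.936, 0.351, -0.001], [-0.003, 0.003, -1.0]]
force: [0.7, 2.2, 6.0]
gripper_width: 0.339
gripper_force: 39.5
eef_pos: [0.6176, -0.2055, 0.3312]
force: [-0.1, -0.4, -0.3]
gripper_width: 0.342
t 14.15 pos [ 0.6176 -0.2055  0.3312] yaw 20.6 F [-0.1 -0.4 -0.3] w 0.342 gf 40
tool delta [0.5427 0.1463 0.0013] rows>=9.0 turn -0.001 rows>=0.0
```

```bash
python3 -m creep '[[0.0543,0.0146,0,0,0.15],[0.0543,0.0146,0,0,0.15],[0.0543,0.0146,0,0,0.15],[0.0543,0.0146,0,0,0.15],[0.0543,0.0146,0,0,0.15]]'|grep eef
python3 -m creep '[[0.0543,0.0146,0,0,0.15],[0.0543,0.0146,0,0,0.15],[0.0543,0.0146,0,0,0.15],[0.0543,0.0146,0,0,0.15],[0.0543,0.0146,0,0,0.15]]'|grep eef
python3 -m creep '[[0,0,0,0,0.15],[0,0,0,0,0.15],[0,0,0,0,0.15]]'|grep eef
python3 go.py 0.564 0.354 0.2527 20.6
```

```text
eef_pos: [0.5893, 0.076, 0.3282]
eef_pos: [0.5625, 0.3554, 0.3279]
eef_pos: [0.564, 0.3526, 0.3302]
t 15.78 pos [0.564  0.3526 0.3302] yaw 20.5 F [-0.1 -0.9  1.7] w 0.338 gf 40
tool delta [0.0014 0.0007 0.0775] rows>=1.2 turn -0.002 rows>=0.0
```

```bash
python3 -m creep '[[0.0014,0.0007,0.03,0,0.15],[0,0,0.03,0,0.15],[0,0,0.01,0,0.15],[0,0,0.003,0,0.15],[0,0,0,0,0.15]]'|grep -E 'eef|^force'
python3 -m creep '[[0,0,0.002,0,0.15],[0,0,0,0,0.15]]'|grep -E 'eef|^force'
python3 -m creep '[[0,0,0.002,0,0.15],[0,0,0,0,0.15],[0,0,0,0,0.15]]'|grep -E 'eef|^force'
```

```text
eef_pos: [0.5648, 0.3556, 0.2597]
force: [-0.2, 0.2, 0.4]
eef_pos: [0.5643, 0.3559, 0.2572]
force: [1.0, 0.7, -0.4]
eef_pos: [0.5644, 0.3559, 0.2564]
force: [-1.0, -1.2, 6.2]
```

```bash
python3 -m creep '[[0,0,-0.001,0,0.15],[0,0.006,0,0,0.15],[0,0,0,0,0.15],[0,0,0,0,0.15]]'|grep -E 'eef|^force'
python3 -m creep '[[0,-0.006,0,0,0.15],[0,0,0,0,0.15]]'|grep -E 'eef|^force'
python3 -m creep '[[-0.006,0,0,0,0.15],[0,0,0,0,0.15],[0,0,0,0,0.15]]'|grep -E 'eef|^force'
python3 -m creep '[[0.005,0,0,0,0.15],[0,0,0,0,0.15]]'|grep -E 'eef|^force'
```

```text
eef_pos: [0.5702, 0.3583, 0.2567]
force: [-1.4, -1.1, 5.2]
eef_pos: [0.5646, 0.3561, 0.2564]
force: [1.1, 0.2, 4.3]
eef_pos: [0.5656, 0.3497, 0.254]
force: [0.0, -0.4, -0.0]
eef_pos: [0.5641, 0.3553, 0.2551]
force: [-0.2, -0.2, 0.2]
```

```bash
python3 look.py r1 215 335 90 170; python3 go.py 0.564 0.354 0.2527 20.6
python3 - <<'E'
import cv2
f=lambda n,y0,y1,x0,x1:cv2.resize(cv2.imread(n)[y0:y1,x0:x1],(400,400*(y1-y0)//(x1-x0)),interpolation=cv2.INTER_CUBIC)
cv2.imwrite("pics/j_r1.png",cv2.hconcat([f("pics/side_r1.png",90,160,220,300),f("pics/top_r1.png",135,205,100,180)]))
E
```

```text
t 18.50 pos [0.5643 0.355  0.2553] yaw 20.6 F [-0.1  0.3  0.2] w 0.340 gf 40
tool delta [-0.0009 -0.0006  0.0026] rows>=0.0 turn -0.000 rows>=0.0
```

View pics/j_r1.png

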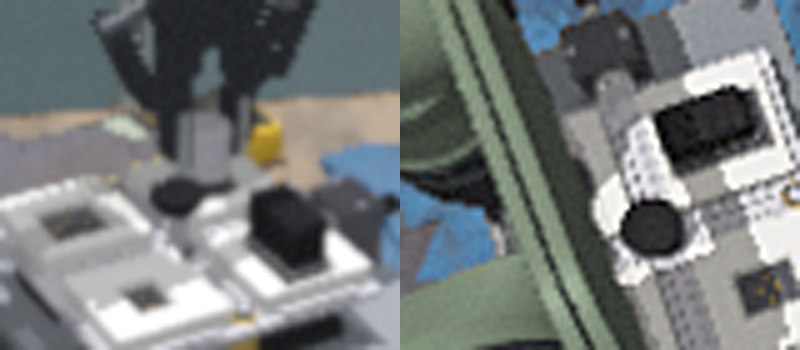

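```bash
python3 -m creep '[[-0.001,0,0.002,0,0.15],[0,0,0,0,0.15],[0,0,0,0,0.15]]'|grep -E 'eef|^force'
python3 -m creep '[[0,0,0.002,0,0.15],[0,0,0,0,0.15],[0,0,0,0,0.15]]'|grep -E 'eef|^force'
python3 -m creep '[[0,0,0.002,0,0.15],[0,0,0,0,0.15],[0,0,0,0,0.15]]'|grep -E 'eef|^force'
```

```text
eef_pos: [0.5648, 0.3538, 0.2534]
force: [-0.4, 0.1, 0.1]
eef_pos: [0.565, 0.354, 0.2527]
force: [-2.1, -0.1, 6.6]
eef_pos: [0.565, 0.354, 0.2518]
force: [-3.5, -2.2, 7.9]
```

Contact came at 0.2527, exactly the predicted floor height. I'll release, then go back for the square.

```bash
python3 -m creep '[[0,0,-0.001,0,0.48],[0,0,0,0,0.48],[0,0,0,0,0.48],[0,0,-0.03,0,0.48],[0,0,-0.05,0,0.48]]'|grep -E 'eef|^force|width'
python3 go.py 0.6143 0.0382 0.33 -25.5
```

```text
eef_pos: [0.5635, 0.3533, 0.3275]
force: [0.7, 0.6, 0.4]
gripper_width: 0.477
t 20.25 pos [0.5635 0.3533 0.3275] yaw 20.6 F [0.7 0.6 0.4] w 0.477 gf 0
tool delta [-0.3129 -0.0632 -0.0019] rows>=5.1 turn 0.804 rows>=4.3
```

```bash
python3 -m creep '[[-0.0522,-0.0105,0,0,0.7],[-0.0522,-0.0105,0,0,0.7],[-0.0522,-0.0105,0,0,0.7],[-0.0522,-0.0105,0,0,0.7],[-0.0522,-0.0105,0,0,0.7]]'|grep eef
python3 -m creep '[[-0.0522,-0.0105,0,0,0.7],[0,0,0,0.161,0.7],[0,0,0,0.161,0.7],[0,0,0,0.161,0.7],[0,0,0,0.161,0.7]]'|grep eef
python3 -m creep '[[0,0,0,0.161,0.7],[0,0,0,0,0.7],[0,0,0,0,0.7]]'|grep eef
python3 look.py q0 120 180 150 200 top
python3 go.py 0.6143 0.0382 0.180 -25.5
python3 - <<'E'
import cv2
f=lambda n,y0,y1,x0,x1:cv2.resize(cv2.imread(n)[y0:y1,x0:x1],(400,400*(y1-y0)//(x1-x0)),interpolation=cv2.INTER_CUBIC)
cv2.imwrite("pics/j_q0.png",cv2.hconcat([f("pics/side_q0.png",95,165,220,300),f("pics/top_q0.png",145,215,110,190)]))
E
```

```text
eef_pos: [0.6073, 0.0894, 0.33]
eef_pos: [0.6157, 0.0384, 0.3298]
eef_pos: [0.6157, 0.0385, 0.3301]
t 21.98 pos [0.6158 0.0385 0.3302] yaw -25.5 F [0.8 0.1 1.2] w 0.701 gf 0
tool delta [-0.0009 -0.0012  0.1502] rows>=2.4 turn 0.000 rows>=0.0
```

View pics/j_q0.png

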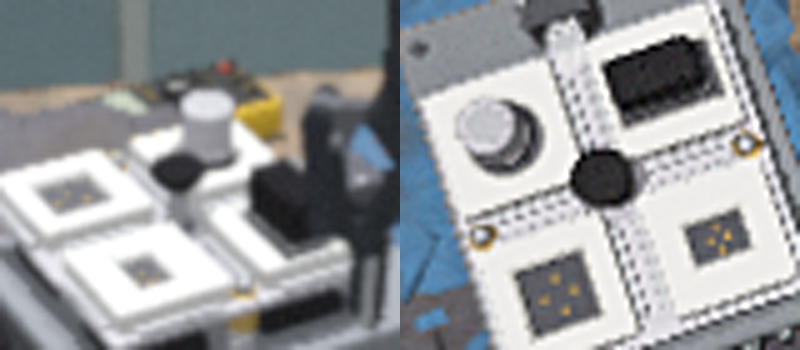

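The round relay is seated upright in its pocket. I'll pick the square.

```bash
python3 -m creep '[[-0.001,-0.001,0.06,0,0.7],[0,0,0.05,0,0.7],[0,0,0.03,0,0.7],[0,0,0.01,0,0.7],[0,0,0,0,0.7]]'|grep eef
python3 -m creep '[[0,0,0,0,0.1],[0,0,0,0,0.1],[0,0,0,0,0.1],[0,0,0,0,0.1],[0,0,0,0,0.1]]' 40
python3 -m creep '[[0,0,-0.04,0,0.1],[0,0,-0.06,0,0.1],[0,0,-0.05,0,0.1],[0,0,0,-0.161,0.1],[0,0,0,-0.161,0.1]]'|grep -E 'eef|^force|width'
python3 -m creep '[[0,0,0,-0.161,0.1],[0,0,0,-0.161,0.1],[0,0,0,-0.161,0.1],[0,0,0,0,0.1],[0,0,0,0,0.1]]'|grep -E 'eef|^force|width'
python3 go.py 0.4837 0.324 0.33 20.6
```

```text
eef_pos: [0.6146, 0.038, 0.1805]
time: 23.22
eef_pos: [0.6158, 0.038, 0.1826]
orientation: [[0.431, 0.902, 0.004], [0.902, -0.431, -0.0], [0.002, 0.004, -1.0]]
force: [0.4, 1.2, 5.6]
gripper_width: 0.33
gripper_force: 41.0
eef_pos: [0.6146, 0.038, 0.3316]
force: [0.5, 0.6, 0.2]
gripper_width: 0.326
eef_pos: [0.6143, 0.0381, 0.3302]
force: [-0.1, -0.1, 0.0]
gripper_width: 0.33
t 24.48 pos [0.6143 0.0381 0.3302] yaw 20.4 F [-0.1 -0.1  0. ] w 0.330 gf 40
tool delta [ 3.136e-01 -2.250e-02  3.000e-04] rows>=5.0 turn -0.003 rows>=0.0
```

```bash
python3 -m creep '[[0.0523,-0.00375,0,-0.001,0.1],[0.0523,-0.00375,0,-0.001,0.1],[0.0523,-0.00375,0,-0.001,0.1],[0.0523,-0.00375,0,0,0.1],[0.0523,-0.00375,0,0,0.1]]'|grep eef
python3 -m creep '[[0.0523,-0.00375,0,0,0.1],[0,0,0,0,0.1],[0,0,0,0,0.1],[0,0,0,0,0.1],[0,0,0,0,0.1]]'|grep eef
python3 go.py 0.4837 0.324 0.2514 20.6
```

```text
eef_pos: [0.5037, 0.2775, 0.3305]
eef_pos: [0.4833, 0.3226, 0.3303]
t 25.73 pos [0.4833 0.3226 0.3303] yaw 20.6 F [-0.4 -0.2 -0.5] w 0.327 gf 40
tool delta [0.0012 0.0009 0.0789] rows>=1.3 turn 0.000 rows>=0.0
```

```bash
python3 -m creep '[[0.001,0.0009,0.04,0,0.1],[0,0,0.025,0,0.1],[0,0,0.005,0,0.1],[0,0,0,0,0.1],[0,0,0,0,0.1]]'|grep -E 'eef|^force'
python3 -m creep '[[0,0,0.004,0,0.1],[0,0,0,0,0.1],[0,0,0,0,0.1]]'|grep -E 'eef|^force'
python3 -m creep '[[0,0,0.003,0,0.1],[0,0,0,0,0.1],[0,0,0,0,0.1]]'|grep -E 'eef|^force'
python3 -m creep '[[0,0,0.002,0,0.1],[0,0,0,0,0.1],[0,0,0,0,0.1]]'|grep -E 'eef|^force'
```

```text
eef_pos: [0.484, 0.3252, 0.2622]
force: [0.4, 0.6, -0.7]
eef_pos: [0.483, 0.325, 0.2565]
force: [-0.6, 0.1, -0.4]
eef_pos: [0.483, 0.3249, 0.2533]
force: [0.4, 0.8, 0.2]
eef_pos: [0.4832, 0.325, 0.2515]
force: [0.1, 0.6, 0.5]
```

At the floor height within 1 mm. I'll lower it 1 mm more, release, and go to the smallest relay.

```bash
python3 -m creep '[[0,0,0.001,0,0.1],[0,0,0,0,0.1],[0,0,0,0,0.1]]'|grep -E 'eef|^force'
python3 -m creep '[[0,0,0,0,0.47],[0,0,0,0,0.47],[0,0,0,0,0.47],[0,0,-0.03,0,0.47],[0,0,-0.05,0,0.47]]'|grep -E 'eef|^force|width'
python3 go.py 0.4585 0.0039 0.33 -26
```

```text
eef_pos: [0.4832, 0.325, 0.2514]
force: [-1.7, -0.6, 5.8]
eef_pos: [0.4818, 0.3243, 0.3283]
force: [1.6, 0.1, -0.5]
gripper_width: 0.47
t 28.48 pos [0.4818 0.3243 0.3283] yaw 20.7 F [ 1.6  0.1 -0.5] w 0.470 gf 0
tool delta [-0.2914 -0.1352 -0.0007] rows>=5.1 turn 0.816 rows>=4.3
```

```bash
python3 -m creep '[[-0.0486,-0.0225,0,0,0.6],[-0.0486,-0.0225,0,0,0.6],[-0.0486,-0.0225,0,0,0.6],[-0.0486,-0.0225,0,0,0.6],[-0.0486,-0.0225,0,0,0.6]]'|grep eef
python3 -m creep '[[-0.0486,-0.0225,0,0,0.6],[0,0,0,0.163,0.6],[0,0,0,0.163,0.6],[0,0,0,0.163,0.6],[0,0,0,0.163,0.6]]'|grep eef
python3 -m creep '[[0,0,0,0.163,0.6],[0,0,0,0,0.6],[0,0,0,0,0.6]]'|grep eef
python3 look.py s0 120 180 150 200 top
python3 go.py 0.4585 0.0039 0.180 -26
python3 - <<'E'
import cv2
f=lambda n,y0,y1,x0,x1:cv2.resize(cv2.imread(n)[y0:y1,x0:x1],(400,400*(y1-y0)//(x1-x0)),interpolation=cv2.INTER_CUBIC)
cv2.imwrite("pics/j_s0.png",cv2.hconcat([f("pics/side_s0.png",95,165,220,300),f("pics/top_s0.png",145,215,110,190)]))
E
```

```text
eef_pos: [0.4635, 0.0563, 0.3304]
eef_pos: [0.46, 0.0043, 0.3302]
eef_pos: [0.46, 0.0044, 0.3303]
t 30.20 pos [0.4601 0.0044 0.3303] yaw -25.9 F [ 0.5  0.8 -0.2] w 0.599 gf 0
tool delta [-0.0012 -0.0011  0.1503] rows>=2.4 turn 0.002 rows>=0.0
```

View pics/j_s0.png

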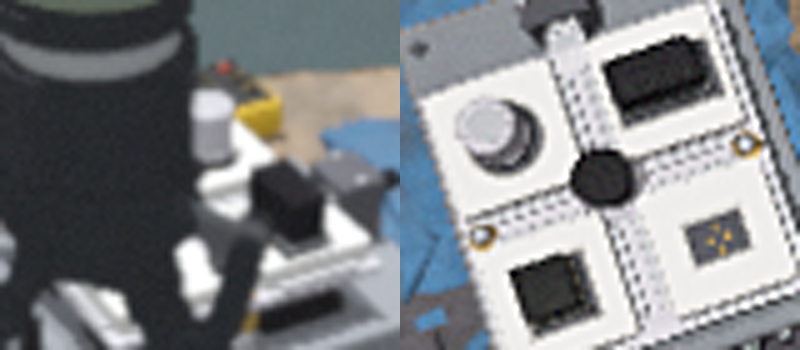

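The square relay is seated too. I'll pick the smallest.

```bash
python3 -m creep '[[-0.001,-0.001,0.06,0,0.6],[0,0,0.05,0,0.6],[0,0,0.03,0,0.6],[0,0,0.011,0,0.6],[0,0,0,0,0.6]]'|grep eef
python3 -m creep '[[0,0,0,0,0.02],[0,0,0,0,0.02],[0,0,0,0,0.02],[0,0,0,0,0.02],[0,0,0,0,0.02]]' 40
python3 -m creep '[[0,0,-0.04,0,0.02],[0,0,-0.06,0,0.02],[0,0,-0.05,0,0.02],[0,0,0,-0.163,0.02],[0,0,0,-0.163,0.02]]'|grep -E 'eef|^force|width'
python3 -m creep '[[0,0,0,-0.163,0.02],[0,0,0,-0.163,0.02],[0,0,0,-0.163,0.02],[0,0,0,0,0.02],[0,0,0,0,0.02]]'|grep -E 'eef|^force|width'
python3 go.py 0.514 0.2435 0.33 20.6
```

```text
eef_pos: [0.4588, 0.004, 0.1794]
time: 31.45
eef_pos: [0.4599, 0.0038, 0.181]
orientation: [[0.438, 0.899, 0.003], [0.899, -0.438, -0.001], [0.001, 0.003, -1.0]]
force: [-1.3, 0.8, 5.5]
gripper_width: 0.16
gripper_force: 42.4
eef_pos: [0.4589, 0.004, 0.3305]
force: [0.7, 0.1, -0.9]
gripper_width: 0.159
eef_pos: [0.4586, 0.004, 0.3293]
force: [-1.0, -0.2, -0.0]
gripper_width: 0.16
t 32.70 pos [0.4586 0.004  0.3293] yaw 20.6 F [-1.  -0.2 -0. ] w 0.160 gf 42
tool delta [ 0.2047  0.1361 -0.0007] rows>=3.9 turn 0.000 rows>=0.0
```

Gripped (0.16, or about 15 mm). The floor is expected at TCP z ≈ 0.2498.

```bash
python3 -m creep '[[0.041,0.0272,0,0,0.02],[0.041,0.0272,0,0,0.02],[0.041,0.0272,0,0,0.02],[0.041,0.0272,0,0,0.02],[0.041,0.0272,0,0,0.02]]'|grep eef
python3 -m creep '[[0,0,0,0,0.02],[0,0,0,0,0.02],[0,0,0,0,0.02],[0,0,0,0,0.02]]'|grep eef
python3 go.py 0.514 0.2435 0.2498 20.6
```

```text
eef_pos: [0.5135, 0.2454, 0.3293]
eef_pos: [0.5134, 0.2427, 0.3296]
t 33.83 pos [0.5134 0.2427 0.3296] yaw 20.6 F [-0.2  0.  -0.8] w 0.161 gf 42
tool delta [0.0005 0.0008 0.0798] rows>=1.3 turn 0.001 rows>=0.0
```

```bash
python3 -m creep '[[0.0005,0.0008,0.04,0,0.02],[0,0,0.025,0,0.02],[0,0,0.005,0,0.02],[0,0,0,0,0.02],[0,0,0,0,0.02]]'|grep -E 'eef|^force'
python3 -m creep '[[0,0,0.005,0,0.02],[0,0,0,0,0.02],[0,0,0,0,0.02]]'|grep -E 'eef|^force'
python3 -m creep '[[0,0,0.003,0,0.02],[0,0,0,0,0.02],[0,0,0,0,0.02]]'|grep -E 'eef|^force'
python3 -m creep '[[0,0,0.002,0,0.02],[0,0,0,0,0.02],[0,0,0,0,0.02]]'|grep -E 'eef|^force'
```

```text
eef_pos: [0.5148, 0.2447, 0.2612]
force: [0.5, 0.3, 0.4]
eef_pos: [0.5139, 0.2447, 0.2545]
force: [-1.0, -0.4, 0.7]
eef_pos: [0.5139, 0.2446, 0.2513]
force: [0.6, 0.1, -0.9]
eef_pos: [0.5141, 0.2446, 0.2498]
force: [0.5, -0.3, 3.5]
```

On the floor. I'll release, raise, move over the knob and shut the fingers.

```bash
python3 -m creep '[[0,0,0,0,0.3],[0,0,0,0,0.3],[0,0,0,0,0.3],[0,0,-0.03,0,0.3],[0,0,-0.05,0,0.3]]'|grep -E 'eef|width'
python3 go.py 0.539 0.2988 0.33 20.6
```

```text
eef_pos: [0.5126, 0.2442, 0.3275]
gripper_width: 0.302
t 36.20 pos [0.5126 0.2442 0.3275] yaw 20.7 F [0.3 0.5 0.8] w 0.302 gf 0
tool delta [ 0.0417  0.044  -0.0028] rows>=1.0 turn 0.002 rows>=0.0
```

```bash
python3 -m creep '[[-0.06,0,0,0,0],[-0.06,0,0,0,0],[-0.06,0,0,0,0],[-0.06,0,0,0,0],[0,0,0,0,0]]'|grep -E 'eef|width'
python3 look.py k0 120 180 150 200 top
python3 go.py 0.539 0.2988 0.33 20.6
python3 - <<'E'
import cv2
f=lambda n,y0,y1,x0,x1:cv2.resize(cv2.imread(n)[y0:y1,x0:x1],(400,400*(y1-y0)//(x1-x0)),interpolation=cv2.INTER_CUBIC)
cv2.imwrite("pics/j_k0.png",cv2.hconcat([f("pics/side_k0.png",95,165,220,300),f("pics/top_k0.png",145,215,110,190)]))
E
```

```text
eef_pos: [0.5999, 0.0159, 0.329]
gripper_width: 0.0
t 36.92 pos [0.5988 0.0196 0.3289] yaw 20.6 F [0.8 0.7 0.4] w -0.002 gf 0
tool delta [ 0.2824  0.0425 -0.0008] rows>=4.6 turn 0.001 rows>=0.0
```

View pics/j_k0.png

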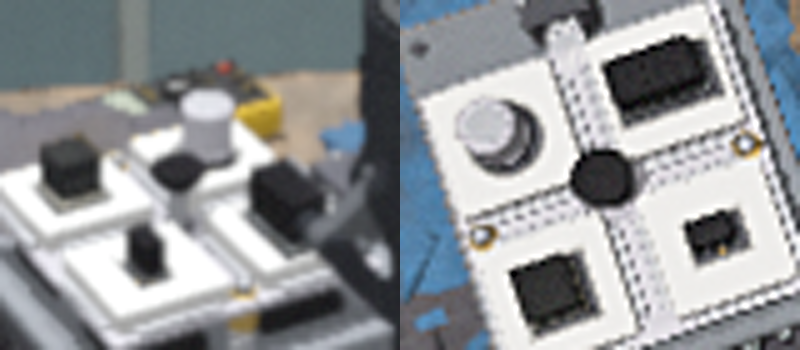

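All four are seated upright with the carrier up. Next is the knob.

```bash
python3 -m creep '[[0.0565,0.0085,0,0,0],[0.0565,0.0085,0,0,0],[0.0565,0.0085,0,0,0],[0.0565,0.0085,0,0,0],[0.0565,0.0085,0,0,0]]'|grep -E 'eef'
python3 -m creep '[[0,0,0,0,0],[0,0,0,0,0],[0,0,0.03,0,0],[0,0,0.015,0,0],[0,0,0,0,0]]'|grep -E 'eef|^force'
python3 -m creep '[[0,0,0.005,0,0],[0,0,0,0,0],[0,0,0,0,0]]'|grep -E 'eef|^force'
python3 go.py 0.539 0.2988 0.27 20.6
```

```text
eef_pos: [0.5365, 0.3028, 0.3295]
eef_pos: [0.538, 0.2981, 0.2825]
force: [0.7, 0.3, 0.4]
eef_pos: [0.5389, 0.2994, 0.2801]
force: [0.3, 0.4, -0.3]
t 38.55 pos [0.5389 0.2994 0.2801] yaw 20.7 F [ 0.3  0.4 -0.3] w -0.004 gf 0
tool delta [-0.0006 -0.0002  0.0101] rows>=0.2 turn 0.002 rows>=0.0
```

```bash
python3 -m creep '[[0,0,0.005,0,0],[0,0,0.003,0,0],[0,0,0,0,0],[0,0,0,0,0]]'|grep -E 'eef|^force'
python3 -m creep '[[0,0,0.003,0,0],[0,0,0.003,0,0],[0,0,0,0,0],[0,0,0,0,0]]'|grep -E 'eef|^force'
python3 -m creep '[[0,0,0.003,0,0],[0,0,0,0,0],[0,0,0,0,0]]'|grep -E 'eef|^force'
```

```text
eef_pos: [0.5387, 0.2995, 0.2727]
force: [-2.1, -1.6, 4.8]
eef_pos: [0.5386, 0.2995, 0.2686]
force: [-4.8, -1.7, 12.3]
eef_pos: [0.5387, 0.2995, 0.2662]
force: [-5.5, -3.3, 14.6]
```

```bash
python3 -m creep '[[0,0,0.003,0,0],[0,0,0.003,0,0],[0,0,0,0,0],[0,0,0,0,0]]'|grep -E 'eef|^force'
python3 -m creep '[[0,0,0.003,0,0],[0,0,0,0,0],[0,0,0,0,0]]'|grep -E 'eef|^force'
python3 -m creep '[[0,0,0.003,0,0],[0,0,0,0,0],[0,0,0,0,0]]'|grep -E 'eef|^force'
```

```text
eef_pos: [0.5387, 0.2996, 0.2598]
force: [-5.2, -1.9, 13.8]
eef_pos: [0.5388, 0.2995, 0.2573]
force: [-5.9, -2.7, 14.3]
eef_pos: [0.5388, 0.2996, 0.2571]
force: [-10.3, -4.9, 25.5]
```

The lower stop was reached 15.6 mm below first contact. I'll lift slowly and check that the carrier stays down.

```bash
python3 -m creep '[[0,0,-0.004,0,0],[0,0,-0.004,0,0],[0,0,0,0,0]]'|grep -E 'eef|^force'
python3 -m creep '[[0,0,-0.004,0,0],[0,0,-0.03,0,0],[0,0,-0.05,0,0],[-0.06,0,0,0,0],[-0.06,0,0,0,0]]'|grep -E 'eef|^force'
python3 -m creep '[[-0.06,0,0,0,0],[-0.06,0,0,0,0],[-0.06,0,0,0,0],[0,0,0,0,0],[0,0,0,0,0]]'|grep -E 'eef|^force'
python3 look.py e0 120 180 150 200 top
python3 - <<'E'
from h import *
im={n:cv2.cvtColor(cv2.imread(f"pics/{n}_e0.png"),cv2.COLOR_BGR2GRAY) for n in C}
k=[centroid(im["side"]<50,(255,133),10),centroid(im["top"]<50,(150.5,180.5),6)]
print([a and (a[0],a[1]) for a in k])
if all(k): print(tri(k[0][0],k[1][0]),'start z was 0.1916')
f=lambda n,y0,y1,x0,x1:cv2.resize(cv2.imread(n)[y0:y1,x0:x1],(400,400*(y1-y0)//(x1-x0)),interpolation=cv2.INTER_CUBIC)
cv2.imwrite("pics/j_e0.png",cv2.hconcat([f("pics/side_e0.png",95,165,220,300),f("pics/top_e0.png",145,215,110,190)]))
E
```

```text
eef_pos: [0.5392, 0.2998, 0.2603]
force: [-1.5, -0.5, 8.4]
eef_pos: [0.5814, 0.1867, 0.3425]
force: [0.5, -0.7, -0.0]
eef_pos: [0.6445, 0.0188, 0.3412]
force: [-0.3, 0.7, 0.4]
[None, (array([151.       , 181.1694291]), 90.5)]
```

View pics/j_e0.png

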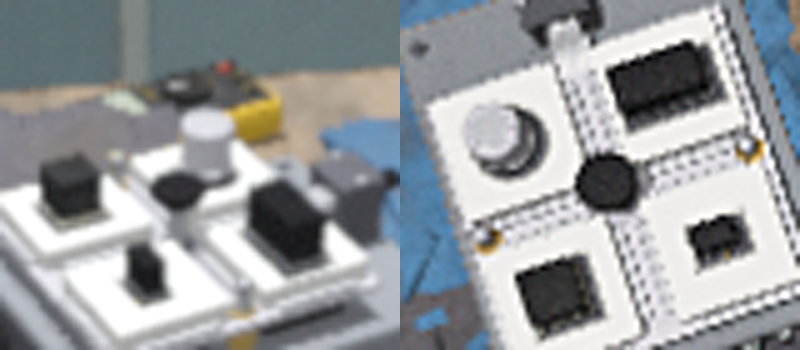

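The carrier stays down with all four relays upright. The knob moved 1.4 px in the top view, against about 1.3 px expected for 12 mm of sink.

```bash
python3 -c "
from plant import job
print(job.hand_in())"
```

```text
the job is handed in; nothing more can be done
None
```

All four relays are seated upright in their own nests, the carrier is latched down (about 12 mm by the top camera), the arm is clear and the job is handed in; the hand-in call returned no verdict.

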